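# Slide the slotted cog onto the keyed hub

### The job

Fit the brass cog onto the keyed hub on the workbench: turn it so that the slot in its bore meets the hub's red master spline, then slide it gently down, without dropping it, until it sits flat and fully home on the hub's flange, and let go. The dark steel cog and the aluminium spacer have no slot and do not fit; leave them where they are.

Things in the scene. Friction and masses are not known exactly. Their poses are not given: they have to be found in the camera images.
- brass_cog: Loose brass cog, about 0.45 kg, lying flat: disc 96 mm across, 12 thick, with a collar on top, 48 high in all. Through bore 40 mm across with a slot 16 wide, out to 28 from the axis, on its -x side; it cuts the collar open. Collar 56 mm across, flats 50 apart facing +y and -y: grip these from above, fingertips just over the disc. Origin: bore axis at the underside; z up; slot along -x.
- hub: Fixed hub (mm): plate 120x120x12, flange 72 across (seat, top at z 22), steel post 31 across, narrowing from z 68 to a nose 14 across at z 84. Red master spline, 8 wide, out to 25 from the axis, z 22 to 66, roof-shaped top; other ribs stop nothing. A seated cog has 4 mm and 10 degrees of play. Origin: post axis at the plate's underside (z 0, bench top); z up; the spline points along -x.
- dark_cog: Bystander: a dark steel cog of the same size, with a round bore and a collar without slot. Origin: centre of the bore at the underside. Leave it.
- spacer: Bystander: an aluminium spacer, a smooth flange 92 mm across without teeth, the same collar without slot, 48 mm high. Origin: centre of the bore at the underside. Leave it.
Not all that is in view belongs to the job. Several things look just like the brass_cog: the one meant starts nearest to the robot's base.

How it is judged:
By the outcome, as a careful person would: the job done as asked, in the order asked, and still so for the second after the job is handed in, with the robot touching nothing.
It also fails if it takes over 32 s, if anything falls off the work surface, if the arm or the gripper's body presses on something with over 40 N, if the wrist force passes 120 N, or if a joint passes its speed limit or range.

### The arm

A 6-joint arm with a two-finger parallel gripper is mounted at the origin on a cart in front of the work surface, level with it; the furniture and walls round the work are solid. World frame = base frame: x ahead of the robot, y to its left, z up, the work surface at z = 0. Lengths are in m, angles in rad, forces in N, time in s.
With the tool pointing down it reaches from about 0.35 to 0.925 m from the base axis. Payload 6.4 kg.
Tool frame: the origin (TCP) lies on the centre line of the jaws, within the pads' length; the fingertips stand robot.finger_overhang ahead of it and the grasp point (between the pads) lies 11 mm behind it (robot.finger_overhang is the distance from the TCP to the fingertips, in m); z points along the fingers, y is the direction in which the jaws open and shut (so a half turn about z gives the same grasp; the last joint's range is limited). The gripper opens to 85 mm and grips with 20 to 120 N. Pads are 22 mm wide; open, the fingers measure 114 mm over their backs; the gripper's body (76 mm by 85 mm) begins 54 mm behind the grasp point. The pads swing forward as they close: fully open they stand 13 mm farther back than shut.
Start: joints at [-1.295, 0.245, 1.558, -0, 1.339, -0.174], TCP at [0.283, -0.585, 0.215] pointing down, gripper open.
Joint ranges: [-3.13, 3.13], [-1.02, 2.26], [0.13, 2.54], [-0.95, 4.09], [0.21, 2.88], [-2.74, 2.74]. Speed limits (rad/s): [2.57, 2.57, 3.14, 3.14, 3.14, 3.14].

### API

Orientations are given as a unit quaternion [x, y, z, w].
In Python, from workcell import telemetry, imaging, robot gives the robot as it stands.
- The arm moves only by the tool drive_tool, never from a script. Its argument "motion" is a list of rows, each a list of 4 numbers: the shift along the tool's x, y, z in cm, then the turn about the tool's z in rad. A call has 1 to 5 rows; each row shifts and turns the commanded pose from where the row before left it, along the tool's axes as they then stand; what a row does not reach is not made up. A row lasts 1/8 s, in which the tool goes at most 62.5 mm and 10.7 degrees, less where a joint would pass 70% of its speed; a pose out of reach is approached as far as the arm can. A call is refused whole if a number of a shift passes 6.25 or a number of a turn 0.188, either way. A call with a gripper value outside its range is refused whole. "gripper" is the gripper's target within -1 to 1 (fully open at 1, half-way at 0, shut at -1), set as the call begins (left out, the last holds). The fingers move at their own pace and stop on an object; "newtons" is the grip in N (left out, the last holds). Time passes only in rows, so rows that do not move let the fingers close. It gives the time, the measured TCP pose, the force and the opening at its end, in the units of the state.
- telemetry.get_state(): the state, without advancing time (a new reading comes with each control period).
- imaging.grab_frame(name): name is "scene" or "side" or "wrist"; returns a dict with "frame" (400x640x3 uint8, blue, green, red), "z_map" (400x640 float32, m along the optical axis (not along the pixel's ray), 0 where there is no reading), "fov_y" (degrees; the focal length in pixels is half the picture's height over the tangent of half this angle, whatever the lens; pixels are square), "cx", "cy" (the principal point, pixels), "camera_from_world" (4x4, takes a point from world to camera coordinates). Camera axes: x right, y down, z forward; pixel columns grow to the right and rows downward; lengths in m; the calibration is good to about 2 mm. A picture is of the moment at which its call begins.
- robot.close_job(): hands the job in, once; it reports no verdict.
The state is a dict: "clock": time; "joint_pos": joint angles; "dq": joint speeds; "effort": joint torques, N m; "tcp_pos": TCP position; "tcp_rot": TCP orientation; "ft_force": force on the tool from outside, world axes, zero at the start; "ft_torque": the same for the moment, N m; "gripper_width": opening from 0.0 (shut) to 1.0 (fully open).
Only numpy, scipy, OpenCV 4.12 (cv2) and the standard library are available. Lean on these libraries where they do the work, as an engineer would, in place of code of your own. Each camera call takes 0.05 s, during which the arm holds its last target. There are 200 camera calls.

## Working session

There is one attempt and no reset: what is moved stays moved. The work goes in short steps, Python scripts to look and compute and a tool call to move; the robot and the scene stay as the last step left them, time stands still between calls to the robot, and variables do not carry over. Pictures are saved under pics/ and viewed, about 8 in all and at most 12, crops included, and the job is handed in when it is done.

Besides the shell and the picture viewer there is one more tool, called as name(argument=value, ...) on one line, values as JSON. drive_tool: Moves the arm, as the interface text tells. Its arguments: {"type":"object","properties":{"motion":{"type":"array","items":{"type":"array","items":{"type":"number"}}},"gripper":{"type":"number"},"newtons":{"type":"number"}},"required":["motion"]}

```bash
mkdir -p pics
cat > h.py <<'E'
import numpy as np, cv2
from workcell import telemetry, imaging, robot
def grab(n):
    d=imaging.grab_frame(n); np.savez(f'pics/{n}.npz',**d); return d
def world(d):
    z=d['z_map']; f=200/np.tan(np.radians(float(d['fov_y']))/2)
    v,u=np.mgrid[:400,:640]
    P=np.stack([(u-d['cx'])/f*z,(v-d['cy'])/f*z,z,np.ones_like(z)],-1)
    W=P@np.linalg.inv(d['camera_from_world']).T
    W=W[...,:3]; W[z==0]=np.nan; return W
E
python3 - <<'E'
from h import *
print(telemetry.get_state(), robot.finger_overhang)
for n in ['scene','side']:
    d=grab(n); cv2.imwrite(f'pics/{n}0.png',d['frame']); print(n,d['fov_y'],np.linalg.inv(d['camera_from_world'])[:3].round(2).tolist())
E
```

```text
{'clock': 0.0, 'joint_pos': array([-1.29509893e+00,  2.45787567e-01,  1.55902366e+00,  7.92174790e-06,
        1.33866103e+00, -1.74116099e-01]), 'dq': array([ 6.93351695e-05,  3.78451308e-04, -8.74724538e-05, -2.94812473e-04,
       -1.89659721e-03, -5.96930508e-04]), 'effort': array([ 9.46305627e-04, -4.29510856e+01, -3.26125503e+01, -9.06487139e-05,
        5.39764878e-03, -6.39946933e-06]), 'tcp_pos': array([ 0.28245563, -0.58477667,  0.2135921 ]), 'tcp_rot': array([ 9.74814682e-01,  2.23014469e-01, -4.38638898e-05, -9.38786934e-04]), 'ft_force': array([ 0.67316939,  0.47041884, -0.38933805]), 'ft_torque': array([-0.01972952,  0.00964965,  0.02831763]), 'gripper_width': 1.0022936800909594} 0.008
scene 45.13394010720501 [[-0.57, -0.4, 0.72, -0.29], [-0.82, 0.29, -0.49, 0.67], [-0.02, -0.87, -0.49, 0.63]]
side 52.90697298865869 [[-1.0, -0.01, -0.01, 0.55], [0.01, 0.65, -0.76, 0.86], [0.01, -0.76, -0.65, 0.65]]
```

View pics/scene0.png

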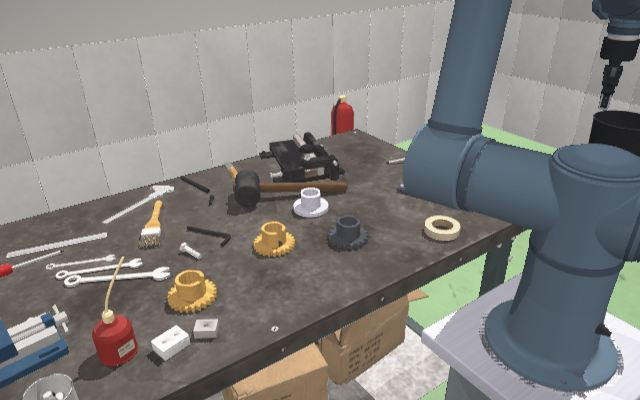

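View pics/side0.png

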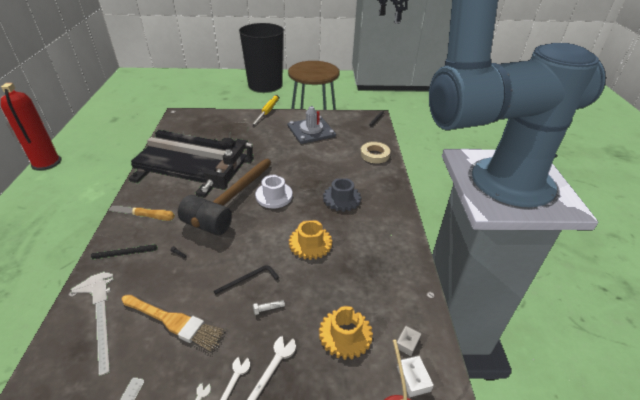

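Side view: brass cogs at (310,240) and (346,333), the latter with a visible collar slot at its upper edge. The hub is at (311,125) with a red spline near (318,118), the dark cog at (343,195) and the spacer at (273,190). Next I measure positions.

Run:
```python
from h import *
from scipy.optimize import least_squares
D={n:np.load(f'pics/{n}.npz') for n in ['scene','side']}
W={n:world(D[n]) for n in D}
def fit(P):
    r=least_squares(lambda p:np.hypot(P[:,0]-p[0],P[:,1]-p[1])-p[2],[*np.median(P,0)[:2],.025],loss='soft_l1',f_scale=.002); return r.x
for nm,(u,v) in dict(A=(310,240),B=(346,333),hub=(311,128),dark=(343,195),sp=(273,190)).items():
    w=W['side']; c=np.nanmedian(w[v-8:v+9,u-8:u+9].reshape(-1,3),0)
    print(nm,c.round(3),'r',np.hypot(*c[:2]).round(3))
    for n in W:
        Q=W[n].reshape(-1,3); Q=Q[np.hypot(*(Q[:,:2]-c[:2]).T)<.075]
        T=Q[(Q[:,2]>.044)&(Q[:,2]<.053)]
        if len(T)>10: print('  ',n,len(T),'top ring',fit(T).round(4), T[:,2].mean().round(4))
        T=Q[(Q[:,2]>.009)&(Q[:,2]<.014)]
        print('   disc/plate top n',len(T),T.mean(0).round(4) if len(T) else '',np.ptp(T,axis=0).round(3) if len(T) else '')
# hub red
d=D['side'];w=W['side']
for n in W:
    f=D[n]['frame'].astype(int);m=(f[...,2]>1.8*f[...,1])&(f[...,2]>70)
    Q=W[n][m];Q=Q[(Q[:,2]>.02)&(Q[:,2]<.075)&(np.abs(Q[:,0]-.55)<.3)&(Q[:,1]<-.2)]
    print(n,'red',len(Q),Q.mean(0) if len(Q) else '')
c=lambda n,u,v,r,o:cv2.resize(D[n]['frame'][v-r:v+r,u-r:u+r],(380,380),interpolation=cv2.INTER_CUBIC)
cv2.imwrite('pics/c1.png',np.hstack([c('side',311,122,30,0),c('side',310,240,36,0)]))
```

```text
A [0.549 0.262 0.028] r 0.608
   scene 133 top ring [0.5433 0.2379 0.0246] 0.0466
   disc/plate top n 365 [0.532  0.245  0.0112] [0.096 0.094 0.005]
   side 181 top ring [0.5478 0.2398 0.0241] 0.0466
   disc/plate top n 499 [0.5487 0.2535 0.0111] [0.093 0.085 0.005]
B [0.485 0.489 0.034] r 0.689
   scene 202 top ring [0.4796 0.4629 0.0242] 0.0468
   disc/plate top n 558 [0.466  0.4677 0.0112] [0.091 0.095 0.005]
   side 300 top ring [0.484  0.4652 0.0241] 0.047
   disc/plate top n 958 [0.4848 0.4758 0.0113] [0.095 0.091 0.005]
hub [ 0.548 -0.23   0.021] r 0.594
   disc/plate top n 26 [ 0.5678 -0.1848  0.011 ] [0.037 0.033 0.005]
   side 36 top ring [ 0.5467 -0.2545  0.0196] 0.0483
   disc/plate top n 360 [ 0.5488 -0.2269  0.0109] [0.141 0.127 0.005]
dark [0.468 0.106 0.026] r 0.48
   scene 141 top ring [0.4646 0.0826 0.0238] 0.0466
   disc/plate top n 329 [0.4531 0.0906 0.0112] [0.093 0.097 0.005]
   side 126 top ring [0.4695 0.0843 0.0242] 0.0465
   disc/plate top n 315 [0.472  0.0989 0.011 ] [0.094 0.085 0.005]
sp [0.641 0.096 0.03 ] r 0.648
   scene 105 top ring [0.6356 0.0735 0.0243] 0.0468
   disc/plate top n 262 [0.6248 0.0812 0.0112] [0.089 0.092 0.005]
   side 133 top ring [0.6404 0.0757 0.0243] 0.0467
   disc/plate top n 346 [0.6391 0.0902 0.0112] [0.091 0.082 0.005]
scene red 0 
side red 23 [ 0.52778801 -0.25351669  0.04720894]
```

View pics/c1.png

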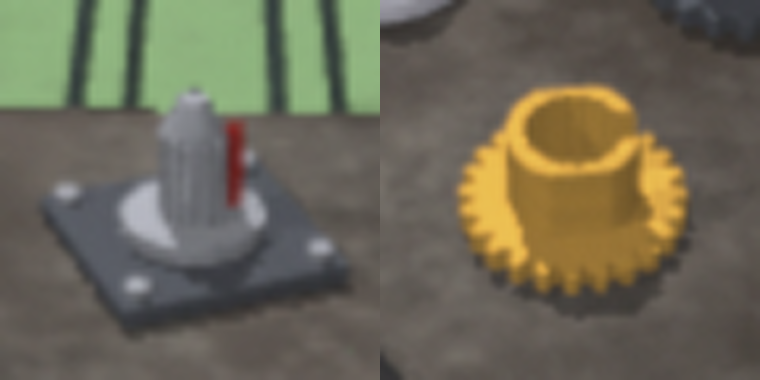

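Crop: the hub's red spline points to image right, which is -x, at crop (235,165). Cog A's slot also opens at image right, crop (640,140). The target is A, since its reach is 0.60 m against 0.67 m for B. I'll go over the hub for a close look first.

```bash
cat >> h.py <<'E'
def plan(x,y,z,yaw,n,s=None):
    """rows to go to world pose in n rows, tool vertical; yaw=world angle of tool x"""
    s=s or telemetry.get_state(); p=s['tcp_pos']; q=s['tcp_rot']
    y0=2*np.arctan2(q[1],q[0]); y0=(y0+np.pi)%(2*np.pi)-np.pi
    d=(np.array([x,y,z])-p)*100; dy=(yaw-y0+np.pi)%(2*np.pi)-np.pi
    print('at',p.round(4),'yaw',round(y0,4),'delta cm',d.round(2),'turn',round(-dy,4))
    for k in range(n):
        a=y0+dy*k/n; e=d/n
        print([round(float(v),2) for v in (e[0]*np.cos(a)+e[1]*np.sin(a), e[0]*np.sin(a)-e[1]*np.cos(a), -e[2])]+[round(-dy/n,3)])
E
python3 - <<'E'
from h import *
d=grab('wrist'); M=np.linalg.inv(d['camera_from_world']); print(d['fov_y'],M[:3].round(3).tolist())
plan(.50,-.25,.27,0,7)
E
```

```text
65.25097806931139 [[0.435, -0.856, -0.279, 0.354], [-0.9, -0.414, -0.133, -0.55], [-0.001, 0.309, -0.951, 0.373]]
at [ 0.2825 -0.5849  0.2139] yaw 0.4498 delta cm [21.75 33.49  5.61] turn 0.4498
[4.88, -2.96, -0.8, np.float64(0.064)]
[4.68, -3.26, -0.8, np.float64(0.064)]
[4.46, -3.56, -0.8, np.float64(0.064)]
[4.22, -3.84, -0.8, np.float64(0.064)]
[3.97, -4.1, -0.8, np.float64(0.064)]
[3.69, -4.35, -0.8, np.float64(0.064)]
[3.41, -4.58, -0.8, np.float64(0.064)]
```

drive_tool(motion=[[5.2,-2.9,-0.7,0.06],[5.1,-3.1,-0.7,0.06],[4.9,-3.4,-0.7,0.06],[4.7,-3.7,-0.7,0.06],[4.4,-4.0,-0.7,0.06]], gripper=1)

```text
clock: 0.78
tcp_pos: [0.4585, -0.3423, 0.2497]
tcp_rot: [0.997, 0.074, -0.0, -0.0]
ft_force: [0.3, -1.0, 0.1]
gripper_width: 1.001
```

Run:
```python
from h import *
plan(.54,-.25,.27,0,2)
```

```text
at [ 0.4585 -0.3423  0.2497] yaw 0.1476 delta cm [8.15 9.23 2.03] turn 0.1476
[4.71, -3.96, -1.02, np.float64(0.074)]
[4.41, -4.3, -1.02, np.float64(0.074)]
```

drive_tool(motion=[[4.5,-3.8,-1.0,0.075],[4.2,-4.1,-1.0,0.075]])

```text
clock: 1.02
tcp_pos: [0.5362, -0.254, 0.2698]
tcp_rot: [1.0, -0.001, -0.0, -0.0]
ft_force: [0.4, -1.0, -0.4]
gripper_width: 1.001
```

Run:
```python
from h import *
d=grab('wrist'); d=grab('wrist'); cv2.imwrite('pics/w1.png',d['frame']); w=world(d)
print(telemetry.get_state()['tcp_pos'])
f=d['frame'].astype(int);m=(f[...,2]>1.8*f[...,1])&(f[...,2]>70)
Q=w[m]; v,u=np.nonzero(m); print(len(Q),np.nanmean(Q,0),np.nanmin(Q,0),np.nanmax(Q,0),u.mean(),v.mean())
k=(np.abs(w[...,0]-.55)<.12)&(np.abs(w[...,1]+.25)<.12)
for lo,hi in [(.02,.024),(.06,.09)]:
    T=w[k&(w[...,2]>lo)&(w[...,2]<hi)]; print(lo,len(T),np.median(T,0),T.min(0),T.max(0))
c=(k&(w[...,2]>.0095)&(w[...,2]<.015)); P=w[c][:,:2].astype(np.float32); print('plate',len(P),cv2.minAreaRect(P))
```

```text
[ 0.53834929 -0.25179592  0.27089452]
45 [ 0.52694217 -0.258941    0.06126326] [ 0.50854262 -0.26375152  0.01066341] [ 0.53316578 -0.25448668  0.06756796] 332.6 175.77777777777777
0.02 1490 [ 0.55454575 -0.24838623  0.02158368] [ 0.51103483 -0.28547052  0.02000201] [ 0.58151678 -0.21536897  0.02391091]
0.06 641 [ 0.5484349  -0.2517903   0.07399069] [ 0.52207233 -0.26628487  0.06005181] [ 0.56320779 -0.23413301  0.08511378]
plate 5136 ((0.5461525321006775, -0.2503284811973572), (0.1193264052271843, 0.1195036843419075), 22.43044090270996)
```

View pics/w1.png

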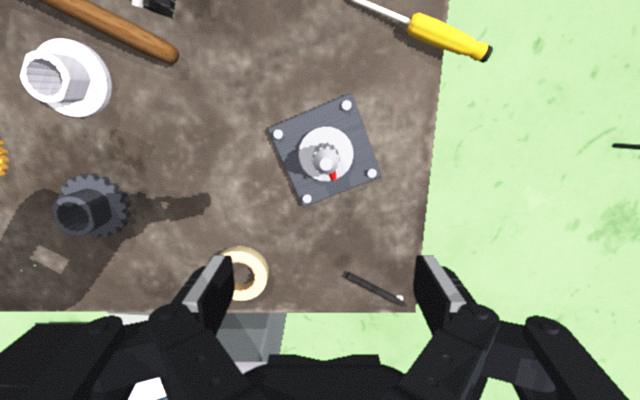

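Wrist view: hub plate centred at about (325,150) with the red spline at (332,176). Measured hub centre is (0.546,-0.250) and yaw 22.4°. The flange extents give the same centre, and the plate measures 119 mm. Next, the cog.

drive_tool(motion=[[0,-6.2,0,0],[0,-6.2,0,0],[0,-6.2,0,0],[0,-6.2,0,0],[0,-6.2,0,0]])

```text
clock: 1.75
tcp_pos: [0.5349, 0.0556, 0.2694]
tcp_rot: [1.0, -0.0, -0.0, 0.0]
ft_force: [1.2, -0.6, 0.1]
gripper_width: 1.0
```

drive_tool(motion=[[0,-6.2,1.3,0],[0,-6.0,1.3,0],[0,-6,1.4,0],[0,0,0,0]])

```text
clock: 2.25
tcp_pos: [0.5337, 0.2381, 0.2277]
tcp_rot: [1.0, 0.003, -0.002, 0.0]
ft_force: [0.3, -0.9, 0.1]
gripper_width: 1.006
```

Run:
```python
from h import *
d=grab('wrist'); w=world(d)
s=telemetry.get_state();print(s['tcp_pos'],s['tcp_rot'],s['clock'])
k=(np.abs(w[...,0]-.546)<.065)&(np.abs(w[...,1]-.24)<.065)
T=w[k&(w[...,2]>.0455)&(w[...,2]<.052)]; 
from scipy.optimize import least_squares
D=w[k&(w[...,2]>.0095)&(w[...,2]<.0145)]
print('disc',len(D),cv2.minEnclosingCircle(D[:,:2].astype(np.float32)),D.min(0),D.max(0))
print('ring',len(T),T[:,2].mean(),cv2.minEnclosingCircle(T[:,:2].astype(np.float32)),T.min(0),T.max(0))
c=np.array(cv2.minEnclosingCircle(T[:,:2].astype(np.float32))[0])
a=np.degrees(np.arctan2(*(T[:,:2]-c).T[::-1]));h,_=np.histogram(a,36,(-180,180));print(h)
v,u=np.nonzero(k&(w[...,2]>.045)); vc,uc=int(v.mean()),int(u.mean()); print(uc,vc)
cv2.imwrite('pics/w2.png',cv2.resize(d['frame'][max(vc-60,0):vc+60,max(uc-60,0):uc+60],(600,600),interpolation=cv2.INTER_CUBIC))
```

```text
[0.53457634 0.23631503 0.2285359 ] [ 9.99998318e-01  1.36271781e-03 -1.12655574e-03  4.87174349e-04] 2.3
disc 2472 ((0.5468322038650513, 0.23824894428253174), 0.04809202626347542) [0.50020297 0.19096028 0.00950175] [0.59455494 0.28528617 0.01437428]
ring 751 0.04755475455881549 ((0.546835720539093, 0.23823101818561554), 0.02817476913332939) [0.52011004 0.21274015 0.04551992] [0.57482069 0.26353839 0.04968862]
[ 0  0 10 23 25 23 26 19 21 10 17 18 25 29 26 27 26 29 32 29 27 28 27 26
 28 20 16 14 16 18 24 25 23 25 18  1]
318 348
```

View pics/w2.png

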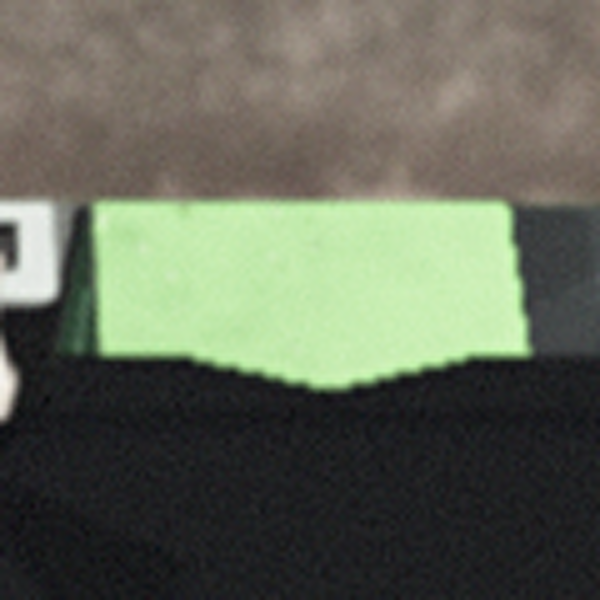

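That crop was misplaced: it shows only floor and gripper. The depth numbers are clean, though: cog centre (0.5468,0.2382), with the rings giving radii of 48 and 28 mm. Next I get the yaw from the saved frame.

Run:
```python
from h import *
from scipy.optimize import minimize
d=np.load('pics/wrist.npz'); w=world(d); c=np.array([.5468,.2382])
r=np.hypot(w[...,0]-c[0],w[...,1]-c[1])
m=(r<.0295)&(w[...,2]>.0445)&(w[...,2]<.052); T=w[m][:,:2]-c
a=np.degrees(np.arctan2(T[:,1],T[:,0]))%360; s=np.sort(a[(a>120)&(a<240)]); g=np.diff(s);i=g.argmax(); print('gap',s[i],s[i+1],'slot',(s[i]+s[i+1])/2)
# yaw by minimal width of caliper
for t in np.arange(-4,13,2): 
    n=np.array([-np.sin(np.radians(t)),np.cos(np.radians(t))]); q=T@n; print(t,(np.percentile(q,[.5,99.5])*1000).round(2), np.ptp(np.percentile(q,[.5,99.5])).round(5))
bm=(r<.055); v,u=np.nonzero(bm&(w[...,2]>.0)); print(u.min(),u.max(),v.min(),v.max())
cv2.imwrite('pics/w3.png',cv2.resize(d['frame'][v.min():v.max(),u.min():u.max()],None,fx=4,fy=4,interpolation=cv2.INTER_CUBIC))
plan(c[0],c[1],.032,np.radians(5),4)
```

```text
gap 170.41269983256623 204.0764056980928 slot 187.2445527653295
-4 [-25.69  25.63] 0.05132
-2 [-25.48  25.44] 0.05092
0 [-25.28  25.25] 0.05052
2 [-25.13  25.02] 0.05015
4 [-24.9   24.79] 0.04969
6 [-24.73  24.64] 0.04938
8 [-24.8   24.76] 0.04956
10 [-24.88  24.88] 0.04975
12 [-25.13  25.16] 0.05029
148 506 105 399
at [0.5346 0.2363 0.2285] yaw 0.0027 delta cm [  1.22   0.19 -19.65] turn -0.0845
[0.31, -0.05, 4.91, np.float64(-0.021)]
[0.31, -0.04, 4.91, np.float64(-0.021)]
[0.31, -0.03, 4.91, np.float64(-0.021)]
[0.31, -0.03, 4.91, np.float64(-0.021)]
```

View pics/w3.png

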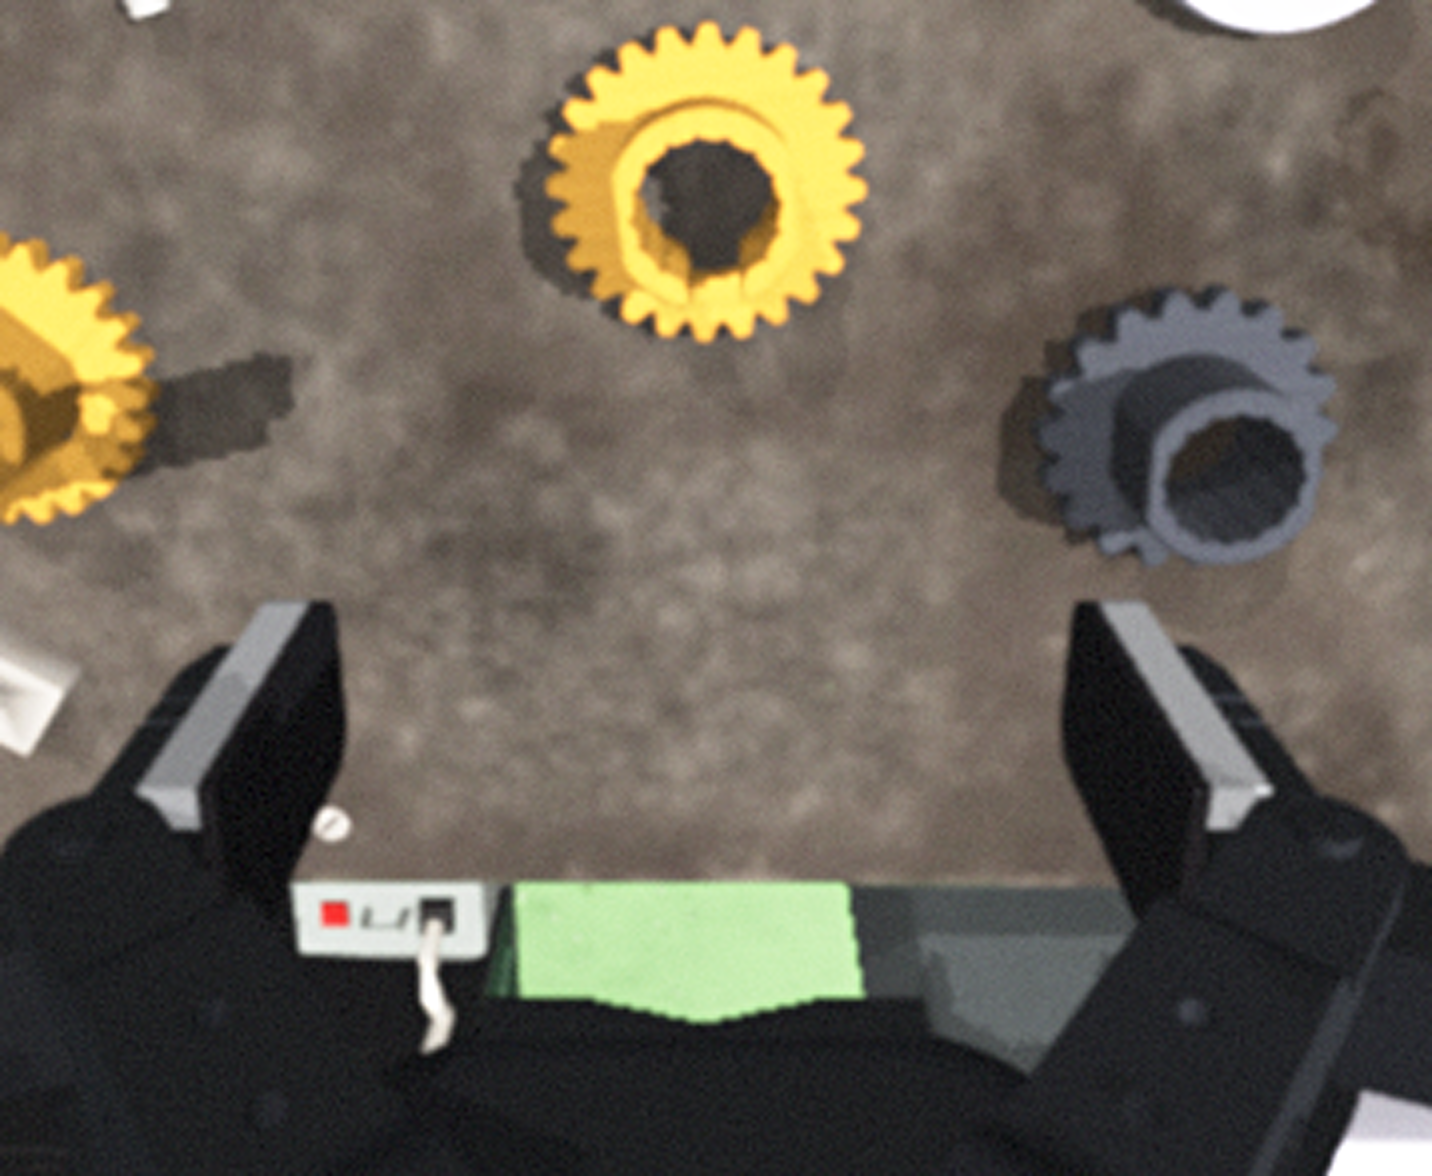

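The picture shows cog A at (708,180) with its slot toward (715,290), pointing down the image (-x) and slightly right. Slot gap and flats agree on a cog yaw of about 6.5°. Descending.

drive_tool(motion=[[0.3,-0.05,5.0,-0.028],[0.3,-0.05,5.0,-0.028],[0.3,-0.05,5.0,-0.028],[0.3,-0.05,3.2,-0.027],[0,0,0,0]])

```text
clock: 2.92
tcp_pos: [0.5457, 0.2358, 0.0453]
tcp_rot: [0.999, 0.054, -0.003, 0.001]
ft_force: [0.2, -0.0, 1.4]
gripper_width: 0.998
```

Run:
```python
from h import *
plan(.5468,.2382,.024,.113,1)
```

```text
at [0.5457 0.2358 0.0453] yaw 0.1084 delta cm [ 0.11  0.24 -2.13] turn -0.0046
[0.14, -0.23, 2.13, np.float64(-0.005)]
```

drive_tool(motion=[[0.1,-0.2,1.2,-0.005],[0,0,0.8,0],[0,0,0,0]])

```text
clock: 3.3
tcp_pos: [0.5481, 0.24, 0.028]
tcp_rot: [0.998, 0.058, -0.0, 0.0]
ft_force: [-1.0, -0.0, -0.1]
gripper_width: 1.0
```

Run:
```python
from h import *
plan(.5468,.2382,.024,.113,1); s=telemetry.get_state(); print(s['ft_force'],s['dq'].round(3))
```

```text
at [0.5481 0.24   0.028 ] yaw 0.1157 delta cm [-0.13 -0.18 -0.4 ] turn 0.0027
[-0.15, 0.16, 0.4, np.float64(0.003)]
[-1.0137547  -0.00721564 -0.0727608 ] [ 0.004 -0.007 -0.006  0.001  0.003 -0.   ]
```

drive_tool(motion=[[-0.1,0.1,0.3,0],[0,0,0,0]])

```text
clock: 3.55
tcp_pos: [0.5472, 0.2389, 0.025]
tcp_rot: [0.998, 0.058, 0.0, 0.0]
ft_force: [0.4, 0.3, 0.5]
gripper_width: 1.001
```

drive_tool(motion=[[0,0,0,0],[0,0,0,0],[0,0,0,0],[0,0,0,0],[0,0,0,0]], gripper=-1, newtons=50)

```text
clock: 4.18
tcp_pos: [0.5477, 0.2389, 0.0257]
tcp_rot: [0.998, 0.058, 0.0, 0.0]
ft_force: [-2.2, -1.3, 5.0]
gripper_width: 0.554
```

drive_tool(motion=[[0,0,0,0],[0,0,0,0]])

```text
clock: 4.42
tcp_pos: [0.5477, 0.2389, 0.0257]
tcp_rot: [0.998, 0.058, 0.0, 0.0]
ft_force: [-2.5, -1.3, 6.0]
gripper_width: 0.561
```

Gripped: opening 0.56, about 48 mm. Lifting.

drive_tool(motion=[[0,0,-1.0,0],[0,0,-3.0,0],[0,0,-4.0,0],[0,0,-4.0,0],[0,0,-2.0,0]])

```text
clock: 5.05
tcp_pos: [0.5478, 0.2392, 0.1669]
tcp_rot: [0.998, 0.058, 0.001, -0.0]
ft_force: [-0.8, -0.0, -4.6]
gripper_width: 0.555
```

Run:
```python
from h import *
s=telemetry.get_state(); print(s['gripper_width'],s['ft_force'])
plan(.546,-.250,.165,.3915,10)
```

```text
0.5553002716837853 [-8.21647343e-01 -1.14541571e-03 -4.61844071e+00]
at [0.5478 0.2392 0.1669] yaw 0.1159 delta cm [ -0.18 -48.92  -0.19] turn -0.2756
[-0.58, 4.86, 0.02, np.float64(-0.028)]
[-0.72, 4.84, 0.02, np.float64(-0.028)]
[-0.85, 4.82, 0.02, np.float64(-0.028)]
[-0.98, 4.79, 0.02, np.float64(-0.028)]
[-1.11, 4.76, 0.02, np.float64(-0.028)]
[-1.25, 4.73, 0.02, np.float64(-0.028)]
[-1.38, 4.69, 0.02, np.float64(-0.028)]
[-1.5, 4.65, 0.02, np.float64(-0.028)]
[-1.63, 4.61, 0.02, np.float64(-0.028)]
[-1.76, 4.56, 0.02, np.float64(-0.028)]
```

drive_tool(motion=[[-0.6,4.9,0,-0.028],[-0.7,4.8,0,-0.028],[-0.85,4.8,0,-0.028],[-1.0,4.8,0,-0.028],[-1.1,4.8,0,-0.028]])

```text
clock: 5.68
tcp_pos: [0.5454, -0.0072, 0.1634]
tcp_rot: [0.992, 0.128, -0.001, -0.001]
ft_force: [-0.0, 0.3, -3.9]
gripper_width: 0.552
```

drive_tool(motion=[[-1.25,4.7,0,-0.028],[-1.4,4.7,0,-0.028],[-1.5,4.65,0,-0.028],[-1.6,4.6,0,-0.028],[-1.3,3.6,0,-0.024]])

```text
clock: 6.3
tcp_pos: [0.5461, -0.2409, 0.1633]
tcp_rot: [0.981, 0.194, -0.001, -0.001]
ft_force: [0.1, -0.3, -5.0]
gripper_width: 0.552
```

drive_tool(motion=[[0,0,0,0],[0,0,0,0]])

```text
clock: 6.55
tcp_pos: [0.5464, -0.2387, 0.1635]
tcp_rot: [0.981, 0.194, -0.001, -0.001]
ft_force: [-0.3, 0.6, -4.2]
gripper_width: 0.555
```

Run:
```python
from h import *
plan(.546,-.250,.165,.3915,1); print(telemetry.get_state()['ft_force'])
d=grab('wrist'); cv2.imwrite('pics/w4.png',d['frame'])
w=world(d); T=w[(np.abs(w[...,0]-.546)<.06)&(np.abs(w[...,1]+.25)<.07)]
np.save('pics/T.npy',T); h,e=np.histogram(T[:,2],np.arange(.0,.25,.005)); print([(round(a,3),int(b)) for a,b in zip(e,h) if b])
```

```text
at [ 0.5464 -0.2387  0.1635] yaw 0.3914 delta cm [-0.04 -1.13  0.15] turn -0.0001
[-0.47, 1.03, -0.15, np.float64(-0.0)]
[-0.27884211  0.6462683  -4.24489852]
[(np.float64(0.0), 357), (np.float64(0.005), 160), (np.float64(0.01), 4094), (np.float64(0.015), 181), (np.float64(0.02), 445), (np.float64(0.135), 245), (np.float64(0.14), 672), (np.float64(0.145), 6573), (np.float64(0.15), 1147), (np.float64(0.155), 456), (np.float64(0.16), 484), (np.float64(0.165), 552), (np.float64(0.17), 581), (np.float64(0.175), 666), (np.float64(0.18), 1716), (np.float64(0.185), 2271), (np.float64(0.19), 423), (np.float64(0.195), 453), (np.float64(0.2), 506), (np.float64(0.205), 573), (np.float64(0.21), 614), (np.float64(0.215), 804), (np.float64(0.22), 549), (np.float64(0.225), 1144), (np.float64(0.23), 1997), (np.float64(0.235), 5588), (np.float64(0.24), 2468)]
```

View pics/w4.png

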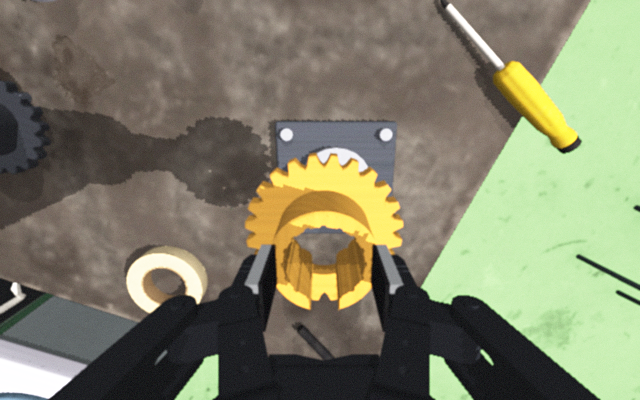

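Wrist view: the cog is level in the jaws with its collar at (323,250) and slot toward the bottom at (325,300). The hub plate below is square to the picture. Next I fit the cog centre against the hub.

Run:
```python
from h import *
d=np.load('pics/wrist.npz'); w=world(d); p=telemetry.get_state()['tcp_pos']
f=d['frame'].astype(int); br=(f[...,2]>f[...,0]*1.6)
A=w[br&(np.hypot(w[...,0]-p[0],w[...,1]-p[1])<.06)]
D=A[(A[:,2]>.146)&(A[:,2]<.1535)]; R=A[(A[:,2]>.181)&(A[:,2]<.19)]
for n,T in(('disc',D),('ring',R)):
    c,r=cv2.minEnclosingCircle(T[:,:2].astype(np.float32)); print(n,len(T),np.round(c,4),round(r,4),'z',np.median(T[:,2]))
    X=np.c_[T[:,:2]-T[:,:2].mean(0),np.ones(len(T))]; print(' tilt',np.linalg.lstsq(X,T[:,2],rcond=None)[0].round(4))
from scipy.optimize import least_squares
# disc outer: max radius per angle bin fit
m=D[:,:2]; c0=p[:2]
a=np.arctan2(*(m-c0).T[::-1]); r=np.hypot(*(m-c0).T); b=np.digitize(a,np.linspace(-np.pi,np.pi,73))
E_=np.array([m[b==k][r[b==k].argmax()] for k in np.unique(b) if (r[b==k].max()>.043)])
s=least_squares(lambda q:np.hypot(*(E_-q[:2]).T)-q[2],[*c0,.047],loss='soft_l1',f_scale=.001).x; print('fit',len(E_),s.round(4),'tcp',p.round(4))
T=R[:,:2]-s[:2]; a=np.degrees(np.arctan2(T[:,1],T[:,0]))%360; x=np.sort(a[(a>150)&(a<260)]); g=np.diff(x);i=g.argmax(); print('slot',x[i],x[i+1],(x[i]+x[i+1])/2)
k=(np.abs(w[...,0]-.55)<.12)&(np.abs(w[...,1]+.25)<.12)&(w[...,2]>.0095)&(w[...,2]<.015); print('plate',cv2.minAreaRect(w[k][:,:2].astype(np.float32)))
```

```text
disc 7459 [ 0.5462 -0.2379] 0.0482 z 0.1492475065078506
 tilt [-0.0037  0.0009  0.1492]
ring 3737 [ 0.5495 -0.2381] 0.0324 z 0.1851484435122411
 tilt [-0.0019  0.0012  0.185 ]
fit 45 [ 0.5462 -0.2383  0.0473] tcp [ 0.5466 -0.2383  0.1637]
slot 187.23370908118204 217.32111402464778 202.2774115529149
plate ((0.546312153339386, -0.2502014935016632), (0.11957213282585144, 0.11939160525798798), 22.453781127929688)
```

Cog centre (0.5462,-0.2380) and slot at 202.3°; hub (0.5463,-0.2502) at 202.45°. Only the 12.2 mm shift remains, then down.

drive_tool(motion=[[-0.25,0.6,0,0],[-0.2,0.53,0,0],[0,0,2.0,0],[0,0,2.0,0],[0,0,0,0]])

```text
clock: 7.22
tcp_pos: [0.5452, -0.25, 0.121]
tcp_rot: [0.981, 0.195, -0.002, -0.003]
ft_force: [-0.5, -0.0, -4.5]
gripper_width: 0.551
```

Run:
```python
from h import *
plan(.5466,-.2505,.12,.393,1)
```

```text
at [ 0.5452 -0.25    0.121 ] yaw 0.3919 delta cm [ 0.14 -0.05 -0.1 ] turn -0.0011
[0.11, 0.1, 0.1, np.float64(-0.001)]
```

drive_tool(motion=[[0.1,0.05,0.6,0],[0,0,0.8,0],[0,0,0.8,0],[0,0,0,0]])

```text
clock: 7.72
tcp_pos: [0.5479, -0.2513, 0.1019]
tcp_rot: [0.981, 0.195, -0.001, -0.001]
ft_force: [0.4, 0.2, -4.8]
gripper_width: 0.548
```

drive_tool(motion=[[0,0,0.6,0],[0,0,0.6,0],[0,0,0.6,0],[0,0,0,0]])

```text
clock: 8.22
tcp_pos: [0.5479, -0.2514, 0.084]
tcp_rot: [0.981, 0.195, -0.001, -0.001]
ft_force: [-0.2, 0.2, -3.9]
gripper_width: 0.55
```

No contact at underside height 58 mm, so the slot is past the spline's top. Continuing down.

drive_tool(motion=[[-0.08,-0.1,0.6,0],[0,0,0.8,0],[0,0,0.8,0],[0,0,0.6,0],[0,0,0,0]])

```text
clock: 8.85
tcp_pos: [0.5468, -0.2508, 0.056]
tcp_rot: [0.981, 0.195, -0.001, -0.001]
ft_force: [0.4, -0.6, -3.9]
gripper_width: 0.555
```

drive_tool(motion=[[0,0,0.3,0],[0,0,0.3,0],[0,0,0.1,0],[0,0,0,0]])

```text
clock: 9.35
tcp_pos: [0.5473, -0.2511, 0.0498]
tcp_rot: [0.981, 0.195, -0.0, -0.0]
ft_force: [0.8, -0.2, -4.5]
gripper_width: 0.556
```

drive_tool(motion=[[0,0,0.1,0],[0,0,0.1,0],[0,0,0,0]])

```text
clock: 9.72
tcp_pos: [0.5473, -0.2511, 0.0479]
tcp_rot: [0.981, 0.195, 0.0, -0.0]
ft_force: [-0.2, 1.1, -4.4]
gripper_width: 0.549
```

drive_tool(motion=[[0,0,0.1,0],[0,0,0,0]])

```text
clock: 9.98
tcp_pos: [0.5474, -0.2512, 0.0477]
tcp_rot: [0.981, 0.195, -0.0, -0.0]
ft_force: [-3.8, 2.2, 5.2]
gripper_width: 0.55
```

Contact at exactly the expected seat height (TCP 0.0477), about 10 N. Release and retreat.

drive_tool(motion=[[0,0,0,0],[0,0,0,0],[0,0,0,0],[0,0,0,0],[0,0,0,0]], gripper=1)

```text
clock: 10.6
tcp_pos: [0.5473, -0.2511, 0.0468]
tcp_rot: [0.981, 0.195, 0.0, 0.0]
ft_force: [0.4, 0.3, 0.3]
gripper_width: 0.999
```

drive_tool(motion=[[0,0,-1.0,0],[0,0,-4.0,0],[0,0,-5.0,0],[0,0,-5.0,0],[0,0,-5.0,0]])

```text
clock: 11.22
tcp_pos: [0.5472, -0.251, 0.2494]
tcp_rot: [0.981, 0.195, 0.0, 0.0]
ft_force: [0.9, -0.2, -0.6]
gripper_width: 0.999
```

Run:
```python
from h import *
d=grab('wrist'); w=world(d); c=np.array([.546,-.25])
r=np.hypot(w[...,0]-c[0],w[...,1]-c[1]); f=d['frame'].astype(int); br=(f[...,2]>f[...,0]*1.5)&(r<.06)
for lo,hi in((.029,.04),(.064,.075)):
    T=w[br&(w[...,2]>lo)&(w[...,2]<hi)]; q,R=cv2.minEnclosingCircle(T[:,:2].astype(np.float32))
    print(len(T),np.round(q,4),round(R,4),'z',np.median(T[:,2]),'tilt',np.linalg.lstsq(np.c_[T[:,:2]-c,np.ones(len(T))],T[:,2],rcond=None)[0].round(4))
s=grab('side'); a=d['frame']; 
b=cv2.resize(s['frame'][85:165,271:351],(400,400),interpolation=cv2.INTER_CUBIC)
v,u=np.nonzero(br&(w[...,2]<.08)); v0,u0=max(int(v.mean())-60,0),max(int(u.mean())-60,0)
cv2.imwrite('pics/end.png',np.hstack([cv2.resize(a[v0:v0+120,u0:u0+120],(400,400),interpolation=cv2.INTER_CUBIC),b]))
print(telemetry.get_state()['clock'],telemetry.get_state()['ft_force'],telemetry.get_state()['gripper_width'])
```

```text
2380 [ 0.5471 -0.2506] 0.048 z 0.03360720265183356 tilt [ 0.0003 -0.0004  0.0336]
803 [ 0.547  -0.2506] 0.0281 z 0.0694215070596555 tilt [0.0105 0.0047 0.0691]
11.325 [ 0.97836326 -0.16224995  1.25522706] 1.0005032419068813
```

View pics/end.png

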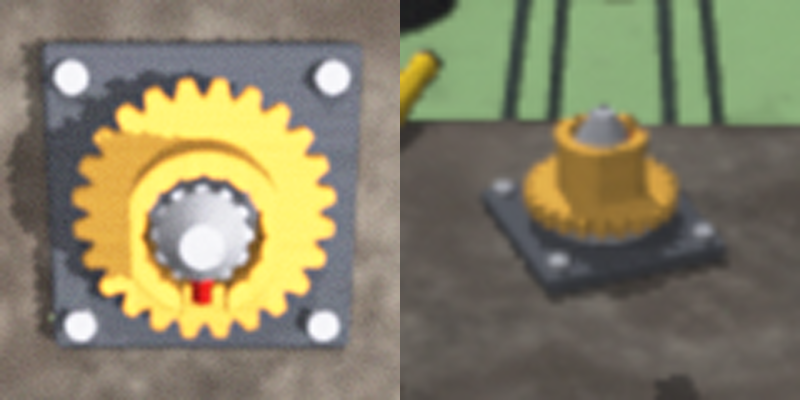

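The cog is seated: disc top at 33.6 mm (34 expected), flat, with the red spline in the slot at (202,292).

```bash
python3 -c "
from workcell import robot; print(robot.close_job())"
```

```text
the job is handed in; nothing more can be done
None
```

The brass cog is fitted on the hub, released, and handed in at about 11.3 s of the 32 s allowed. I took the brass cog nearest the robot's base (reach 0.60 m, the other 0.67 m), gripped it by the flats, and turned it to the hub's 22.4°. It slid down without contact until the flange stopped it with about 10 N.

**Last checks:**
- **Seating:** the disc top measured 33.6 mm (34 expected) with no tilt, and the collar top 69.4 mm (70 expected). The cog centre is within 1 mm of the post axis.
- **Spline:** the red master spline is visible in the cog's slot.
- **Gripper:** it is open and about 20 cm above the seat height, touching nothing.
- **Other parts:** I did not touch the dark cog, the spacer or the second brass cog. I did not re-measure their positions at the end.

**Disagreements:** the scene camera put things about 4 mm off the side camera in x, so I relied on the wrist camera. One wrist crop was misplaced and had to be redone. While the cog was in the jaws, the collar-ring circle fit came out unusable (32 mm radius, 28 expected), so I used the disc fit there.

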